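Turn the flask and lock the label jig up to it

TASK

The flat bottle standing in the labelling jig has had its narrow faces done: turn it a quarter turn, stand it in the jig again with a broad face against the upright bar, at the middle of the bar, and let go of it. Then pull up the lock plunger on the sliding carriage, slide the carriage one hole towards the bar so that its sprung pad presses the bottle against the bar, and let the pin drop fully into that hole. Finish with the gripper still holding the plunger knob with the pin fully down (do not let go at the end), and leave everything else on the bench where it stands.

Things in the scene. Friction and masses are not known exactly. Their poses are not given: they have to be found in the camera images.
- jig: Fixed labelling jig. White base 180 (x) by 400 (y) by 12 mm thick, y -180 to +220 mm. Origin on the bench surface, on the rail's centre line; z up, +y along the rail from the carriage towards the bar. A steel rail 40 mm wide, top 26 mm above the bench, y -140 to +55 mm, has four 13 mm square lock holes at y = -105, -60, -15, +30 mm. Free base between rail and bar: the bottle's bay.
- bar_face (a point): Centre of the bar's inner face, at jig x 0, y +150 mm, 42 mm above the bench. The bar is an upright aluminium bent bracket across the jig, 110 mm long (jig x), its flat inner face 60 mm high (12 to 72 mm above the bench) looking to jig -y. Axes as the jig's.
- jig_bay (a point): Point on the base's upper face (12 mm above the bench) at jig x = 0, y = +130 mm: where the middle of the bottle's underside is when its broad face touches the bar, centred. Axes as the jig's.
- bottle: The bottle to turn, the only one on the jig: closed green glass flask, 0.2 to 0.4 kg. Body 62 (its x) by 40 (its y) by 105 mm tall, shoulder to 125 mm, neck 25 mm round. Origin: centre of the underside, z up. Broad faces (62 mm wide) look along +-y, narrow ones (paper strips) along +-x. It starts with its x roughly along jig y, a narrow face to the bar, 2 to 12 mm off. Either broad face will do.
- bottle_stopper (a point): Centre of the bottle's stopper, 159 mm above the bottle's underside on its axis: black, round, 28 mm in diameter, from 146 to 172 mm above the underside, fixed firmly in the neck.
- carriage (a joint): Travel of the carriage along the rail, m: 0 at the hole it starts in (jig y = -60 mm), grows towards the bar; 0.045 = next hole. Range -0.050 to 0.092, friction 1.5 N; the pin plays about 1.5 mm either way in a hole and locks the carriage. Aluminium block 60 (x) by 70 (y) mm, top 57 mm above the bench; a 16 mm round tube runs from it to the pad.
- plunger (a joint): Lift of the lock plunger, m: 0 = pin fully down in a hole, 0.016 = fully pulled. Below about 0.010 the pin is still in the hole; between holes a released pin rests on the rail at about 0.010. A spring pushes it down with about 4 N when down, 9 N when fully pulled.
- knob_center (a point): Centre of the plunger's knob: round, black, upright, 28 mm in diameter, 26 mm high, on top of the carriage; 86 mm above the bench when the pin is down (rises with the plunger, travels with the carriage). Under the knob (73 mm above the bench) is a 14 mm stem, a 22 mm collar up to 62 mm, and the carriage's top at 57 mm. Axes as the jig's.
- pad (a joint): How far the sprung pad is pushed back towards the carriage, m: 0 = free, 0.010 = stop; spring about 2 N at the start, 9 N per 10 mm more. With the carriage at 0.045 and the bottle broad face on the bar it reads about 0.0045.
- pad_face (a point): Middle of the pad's front face (rubber, 44 wide by 32 mm high, 30 to 62 mm above the bench), which looks to +y of the jig. At the start it is 80.5 mm from the bar's face.
- spare_bottle: Bystander: a second flask of the same kind without paper strips, standing on the bench past the bar end of the jig. Origin: centre of its underside.
- label_core: Bystander: cardboard ring 52 mm across, 30 mm high, standing on the jig's base beside the tube, on the side far from the robot. Origin: centre of its underside.
- stopper: Bystander: loose cork stopper, 31 mm across, 30 mm high, on the jig's base at its carriage end, on the robot's side. Origin: centre of its underside.
- beaker: Bystander: clear plastic cup 80 mm across, 100 mm high, on the bench. Origin: centre of its underside.
- screwdriver: Bystander: screwdriver lying on the bench to the robot's right. Origin: on its underside.
- jar: Bystander: closed jar 70 mm across, 90 mm high, on the bench. Origin: centre of its underside.
- round_bottle: Bystander: round bottle 68 mm across, 210 mm high, on the bench. Origin: centre of its underside.
Not all that is in view belongs to the job. What is shaped like the bottle but blue or yellow is not meant.

How it is judged:
On the way, in this order (a step that is already met when the one before it is completed fails the run):
1. the bottle has been turned, stands on the jig's base with a broad face to the bar (within about 7 degrees, 10 mm) and is let go (angle between the x axis of bottle and the x axis of jig, either way round below 0.12 rad and angle between bottle's own z axis and vertical below 0.06 rad and z of bottle in the frame of jig below 0.0145 m and x of bottle in the frame of jig between -0.022 and 0.022 m and y of bottle in the frame of jig between 0.119 and 0.133 m and contact force between the fingers and bottle below 0.1 N), for 0.2 s.
2. the plunger is pulled clear of its hole (value of joint plunger above 0.0095 m and value of joint carriage below 0.035 m), for 0.05 s.
At the end, for the whole second after the job is handed in: carriage one hole nearer the bar (45 +- 3 mm), pin fully down (under 3 mm), fingers on the knob (over 2 N); bottle upright, broad face on the bar (2.5 mm, 3.5 deg, within 22 mm of the middle), pad pressing it (over 1.5 N, pushed in over 2 mm) (value of joint carriage between 0.042 and 0.048 m and value of joint plunger below 0.003 m and contact force between the fingers and plunger above 2 N and value of joint pad above 0.002 m and contact force between pad and bottle above 1.5 N and linear speed of bottle below 0.02 m/s and angle between the x axis of bottle and the x axis of jig, either way round below 0.06 rad and angle between bottle's own z axis and vertical below 0.06 rad and z of bottle in the frame of jig below 0.0145 m and x of bottle in the frame of jig between -0.022 and 0.022 m and y of bottle in the frame of jig between 0.1275 and 0.133 m); the arm keeps its last pose, push and grip.
It fails at once if the bottle is tipped over (angle between bottle's own z axis and vertical above 0.5 rad).
It fails at once if another item on the bench is disturbed (moved over 25 mm) (distance of any of spare_bottle, label_core, stopper, beaker, screwdriver, jar, round_bottle from where it was at the start of the episode above 0.025 m).
It also fails if it takes over 48 s, if anything falls off the work surface, if the arm or the gripper's body presses on something with over 40 N, if the wrist force passes 120 N, or if a joint passes its speed limit or range.

ROBOT

A 7-joint arm with a two-finger parallel gripper is mounted at the origin on the work surface. World frame = base frame: x ahead of the robot, y to its left, z up, the work surface at z = 0. Lengths are in m, angles in rad, forces in N, time in s.
With the tool pointing down it reaches from about 0.4 to 0.85 m from the base axis. Payload 10.4 kg.
Tool frame: the origin (TCP) lies between the finger pads; the fingertips stand 17 mm ahead of it and the grasp point (between the pads) lies 2 mm behind it; z points along the fingers, y is the direction in which the jaws open and shut (so a half turn about z gives the same grasp; the last joint's range is limited). The gripper opens to 85 mm and grips with 20 to 120 N. Pads are 22 mm wide; open, the fingers measure 114 mm over their backs; the gripper's body (76 mm by 85 mm) begins 54 mm behind the grasp point. The pads swing forward as they close: fully open they stand 13 mm farther back than shut.
Start: joints at [1.121, 0.332, -0.065, 1.46, 0.022, 1.35, -0.088], TCP at [0.259, -0.569, 0.248] pointing down, gripper open.
Joint ranges: [-2.6, 2.6], [-0.5, 2.12], [-1.47, 1.34], [0.16, 2.42], [-1.27, 4.41], [0.06, 2.06], [-2.6, 2.6]. Speed limits (rad/s): [2.22, 2.22, 2.79, 2.79, 3.14, 3.14, 3.14].

INTERFACE

Orientations are given as a unit quaternion [x, y, z, w].
In Python, from workcell import manip gives the robot as it stands.
- The arm moves only by the tool jog_arm, never from a script. Its argument "steps" is one flat list of numbers, 5 for each row, row after row: the finger opening in m, from 0 to 0.0854, then the shift along the tool's x, y, z in m, then the turn about the tool's z in rad. In form: [gripper, x, y, z, twist, gripper, x, y, z, twist, ...]. A call has exactly 10 rows; each row is the pose to reach, as a shift and turn from the pose commanded when the call began, along the tool's axes at that moment; what a row does not reach only later rows make up. A row lasts 1/10 s, in which the tool goes at most 50 mm and 8.59 degrees, less where a joint would pass 70% of its speed; a pose out of reach is approached as far as the arm can. A call with a gripper value outside its range is refused whole. The fingers move at their own pace and stop on an object; "grip_force" is the grip in N (left out, the last holds). Time passes only in rows, so rows that repeat a pose let the fingers close, or fill a call up. It gives the time, the measured TCP pose, the force and the opening at its end, in the units of the state.
- manip.get_obs(): the state, without advancing time (a new reading comes with each control period).
- manip.camera(name): name is "scene" or "top"; returns (picture, depth): 400x640x3 uint8, red, green, blue; 400x640 float32, m along the optical axis (not along the pixel's ray), 0 where there is no reading.
- manip.calibration(name): a dict with "mtx" (3x3 intrinsics, pixels), "world_to_cam" (4x4, takes a point from world to camera coordinates). Camera axes: x right, y down, z forward; pixel columns grow to the right and rows downward; lengths in m; the calibration is good to about 2 mm. A picture is of the moment at which its call begins. calibration takes no time and is no camera call.
- manip.hand_in(): hands the job in, once; it reports no verdict.
The state is a dict: "clock": time; "joint_pos": joint angles; "joint_velocities": joint speeds; "tau": joint torques, N m; "position": TCP position; "ee_rot": TCP orientation; "ft_force": force on the tool from outside, world axes, zero at the start; "torque": the same for the moment, N m; "grip_width": opening from 0.0 (shut) to 1.0 (fully open).
Only numpy, scipy, OpenCV 4.12 (cv2) and the standard library are available. Lean on these libraries where they do the work, as an engineer would, in place of code of your own. Each camera call takes 0.05 s, during which the arm holds its last target.

## Working session

There is one attempt and no reset: what is moved stays moved. The work goes in short steps, Python scripts to look and compute and a tool call to move; the robot and the scene stay as the last step left them, time stands still between calls to the robot, and variables do not carry over. Pictures are saved under pics/ and viewed, and the job is handed in when it is done.

Besides the shell and the picture viewer there is one more tool, called after ">>>" as name(argument=value, ...) on one line, values as JSON. jog_arm: Moves the arm, as the interface text tells. Its arguments: {"type":"object","properties":{"steps":{"type":"array"},"grip_force":{"type":"number"}},"required":["steps"]}

```bash
mkdir -p pics; ls; cat > h.py <<'E'
import numpy as np,cv2
from workcell import manip
def snap(n,tag):
    p,d=manip.camera(n); cv2.imwrite(f'pics/{tag}.png',p[:,:,::-1]); np.save(f'pics/{tag}.npy',d); return p,d
def w(n,u,v,d):
    c=manip.calibration(n);K=c['mtx'];T=np.linalg.inv(c['world_to_cam'])
    z=d; return (T@[(u-K[0][2])/K[0][0]*z,(v-K[1][2])/K[1][1]*z,z,1])[:3]
def ray(n,u,v,zw):
    a=w(n,u,v,.1);b=w(n,u,v,1.);t=(zw-a[2])/(b[2]-a[2]);return a+t*(b-a)
def proj(n,P):
    c=manip.calibration(n);q=np.array(c['world_to_cam'])@[*P,1];r=np.array(c['mtx'])@q[:3];return r[:2]/r[2]
E
python3 - <<'E'
from h import *
print(manip.get_obs())
snap('top','t0');snap('scene','s0')
for n in('top','scene'):print(manip.calibration(n))
E
```

```text
pics
{'clock': 0.0, 'joint_pos': array([ 1.12140741,  0.33288921, -0.06472527,  1.46100264,  0.02160367,
        1.34991633, -0.08852239]), 'joint_velocities': array([ 4.50384726e-04,  2.11371640e-03,  2.28470158e-03,  5.53985348e-04,
       -1.24823818e-04, -6.45005234e-04,  3.38456808e-05]), 'tau': array([ 1.17736905e-03, -6.25439072e+01,  4.99272044e-02, -3.91602552e+01,
        1.62450713e-02,  9.98746196e-03, -7.04300362e-06]), 'position': array([ 0.25856633, -0.56858443,  0.24747589]), 'ee_rot': array([ 9.77314787e-01,  2.11790532e-01, -1.94269272e-04, -7.34544858e-04]), 'ft_force': array([-0.34006462, -0.442277  ,  0.47131006]), 'torque': array([ 0.00947043,  0.0205216 , -0.04032676]), 'grip_width': 0.9971645662705327}
{'mtx': array([[410.58528476,   0.        , 327.15631376],
       [  0.        , 410.58528476, 195.16825204],
       [  0.        ,   0.        ,   1.        ]]), 'world_to_cam': array([[ 9.06754100e-03, -9.99956904e-01,  1.99266318e-03,
         1.57841570e-02],
       [-9.79639790e-01, -9.28294968e-03, -2.00548519e-01,
         5.62724962e-01],
       [ 2.00558374e-01, -1.33610214e-04, -9.79681745e-01,
         1.25180478e+00],
       [ 0.00000000e+00,  0.00000000e+00,  0.00000000e+00,
         1.00000000e+00]])}
{'mtx': array([[451.13842971,   0.        , 321.46727596],
       [  0.        , 451.13842971, 202.7555788 ],
       [  0.        ,   0.        ,   1.        ]]), 'world_to_cam': array([[-0.4423164 ,  0.89677487,  0.01228968,  0.20081664],
       [ 0.67420558,  0.34151265, -0.6548404 , -0.29061939],
       [-0.5914415 , -0.28136088, -0.75566726,  1.59999284],
       [ 0.        ,  0.        ,  0.        ,  1.        ]])}
```

View pics/t0.png

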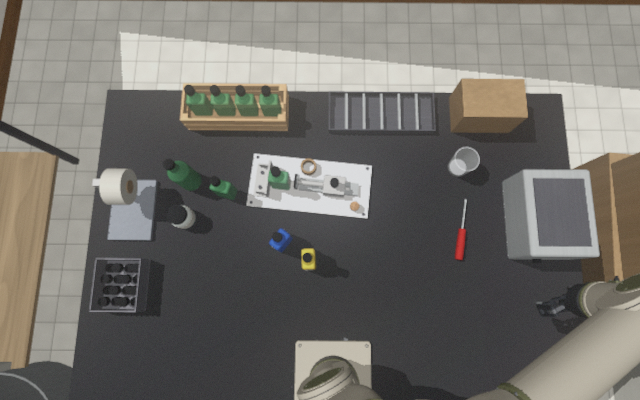

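View pics/s0.png

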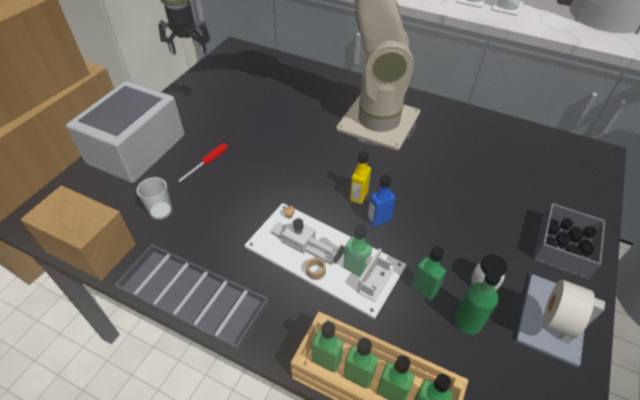

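The only green flask on the white jig base is at top (278,178) and scene (358,250). The spare is at top (222,187), four more are in the crate, and the blue and yellow ones are decoys. Next I'll confirm this in enlarged crops.

```bash
python3 - <<'E'
import cv2,numpy as np
a=cv2.imread('pics/t0.png')[140:230,235:385];cv2.imwrite('pics/t0c.png',cv2.resize(a,None,fx=5,fy=5,interpolation=cv2.INTER_CUBIC))
a=cv2.imread('pics/s0.png')[195:315,240:410];cv2.imwrite('pics/s0c.png',cv2.resize(a,None,fx=4.7,fy=4.7,interpolation=cv2.INTER_CUBIC))
E
```

```text
(no output)
```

View pics/t0c.png

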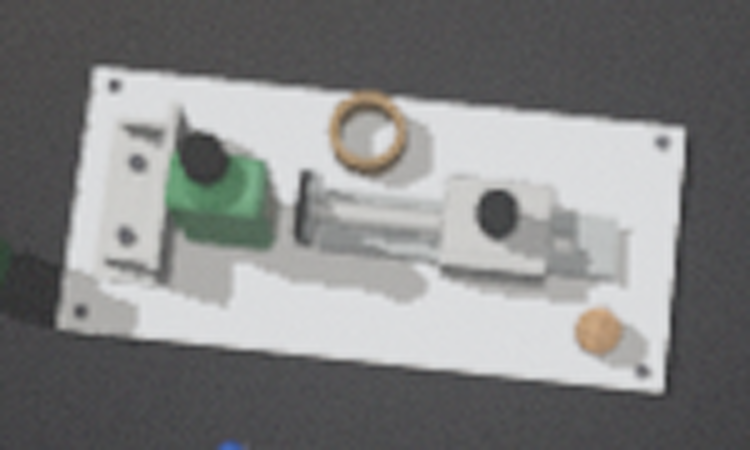

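View pics/s0c.png

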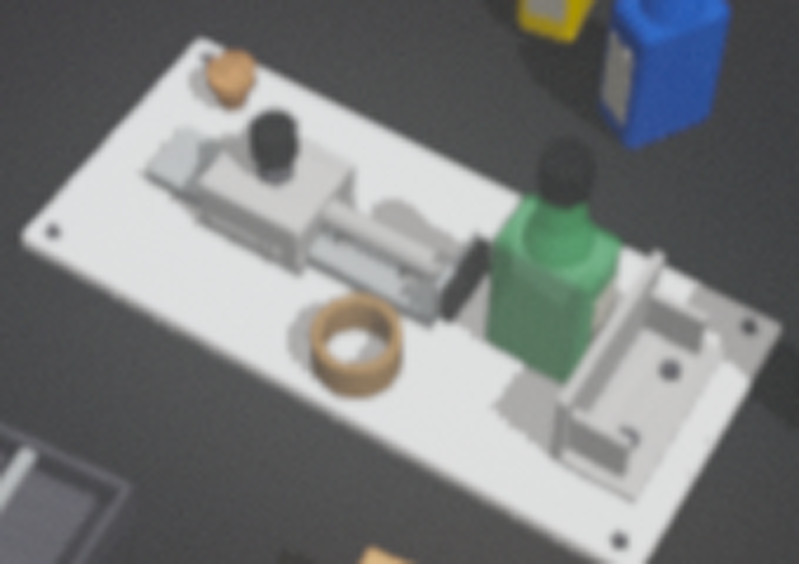

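The crop confirms it: the green flask with paper strips stands on the jig between the pad (crop 303,208) and the bar (175,190), stopper at (205,158). The knob is at (497,214), the cork at (598,330) and the ring at (367,132).

```bash
cat > jig.py <<'E'
from h import *
from scipy.optimize import least_squares
def tp(c):return ((np.array(c)+.5)/5-.5+[235,140])
def sp(c):return ((np.array(c)+.5)/4.7-.5+[240,195])
# jig local corners: top image left=+y jig; image up=+x world
E
python3 - <<'E'
from jig import *
C=[('top',tp((93,67)),(0,.220)),('top',tp((686,127)),0),('top',tp((663,392)),0),('top',tp((57,328)),0),('scene',sp((203,37)),0),('scene',sp((22,236)),0),('scene',sp((782,325)),0)]
for n,p,_ in C: print(n,p,ray(n,*p,.012).round(4))
# candidates
P=[ray(n,*p,.012)[:2] for n,p,_ in C]
L=np.array([(s*.09,y) for s,y in [(1,.22),(1,-.18),(-1,-.18),(-1,.22),(-1,-.18),(1,-.18),(-1,.22)]])
# jig y ~ world +y, so jig x ~ world +x
def T(q):
    c,s=np.cos(q[2]),np.sin(q[2]);return L@np.array([[c,s],[-s,c]])+q[:2]
r=least_squares(lambda q:(T(q)-P).ravel(),[.6,0,0]);print(r.x,r.fun.reshape(-1,2).round(4))
q=r.x
# stopper & knob triangulate
def tri(a,b):
    A=[];
    rows=[]
    for n,p in (('top',a),('scene',b)):
        c=manip.calibration(n);M=np.array(c['mtx'])@np.array(c['world_to_cam'])[:3]
        rows+= [p[0]*M[2]-M[0],p[1]*M[2]-M[1]]
    X=np.linalg.svd(np.array(rows))[2][-1];return X[:3]/X[3]
def loc(X):
    c,s=np.cos(q[2]),np.sin(q[2]);d=X[:2]-q[:2];return np.array([c*d[0]+s*d[1],-s*d[0]+c*d[1],X[2]])
for nm,a,b in(('stopper',(205,158),(567,170)),('knob',(497,214),(273,140))):
    X=tri(tp(a),sp(b));print(nm,X.round(4),loc(X).round(4))
    for n,p in(('top',tp(a)),('scene',sp(b))):
        Y=ray(n,*p,.171 if nm=='stopper' else .086);print(n,Y.round(4),loc(Y).round(4))
np.save('q.npy',q)
E
```

```text
top [253.2 153. ] [0.7144 0.2715 0.012 ]
top [371.8 165. ] [ 0.6764 -0.1276  0.012 ]
top [367.2 218. ] [ 0.497  -0.1104  0.012 ]
top [246.  205.2] [0.5356 0.287  0.012 ]
scene [282.79787234 202.4787234 ] [ 0.4955 -0.1066  0.012 ]
scene [244.28723404 244.81914894] [ 0.6756 -0.1249  0.012 ]
scene [405.9893617  263.75531915] [0.5354 0.2892 0.012 ]
[ 0.60361379  0.06131129 -0.09731545] [[ 0.0002  0.0001]
 [-0.0007  0.0011]
 [-0.0004  0.0013]
 [-0.0002  0.002 ]
 [ 0.001  -0.0025]
 [ 0.0001 -0.0017]
 [-0.     -0.0002]]
stopper [0.6086 0.1742 0.1732] [-0.006   0.1128  0.1732]
top [0.6097 0.1732 0.171 ] [-0.0048  0.1119  0.171 ]
scene [0.6065 0.1748 0.171 ] [-0.0081  0.1132  0.171 ]
knob [5.978e-01 1.000e-04 8.520e-02] [ 0.0002 -0.0615  0.0852]
top [ 5.977e-01 -1.000e-04  8.600e-02] [ 0.0001 -0.0617  0.086 ]
scene [0.5983 0.0006 0.086 ] [ 0.0006 -0.061   0.086 ]
```

```bash
python3 - <<'E'
from jig import *
q=np.load('q.npy');c,s=np.cos(q[2]),np.sin(q[2])
for n,t in(('top','t0'),('scene','s0')):
    d=np.load(f'pics/{t}.npy');im=cv2.imread(f'pics/{t}.png').astype(int)
    K=manip.calibration(n);M=np.linalg.inv(K['world_to_cam']);k=K['mtx']
    v,u=np.mgrid[:400,:640];X=np.stack([(u-k[0,2])/k[0,0]*d,(v-k[1,2])/k[1,1]*d,d,np.ones_like(d)],-1)@M.T
    dx,dy=X[...,0]-q[0],X[...,1]-q[1];lx=c*dx+s*dy;ly=-s*dx+c*dy;z=X[...,2]
    m=(d>0)&(abs(lx)<.06)&(ly>.06)&(ly<.148)&(z>.03)&(z<.19)
    for a,b in((.03,.075),(.075,.115),(.115,.14),(.145,.195)):
        mm=m&(z>a)&(z<b);p=np.stack([lx[mm],ly[mm]],1).astype(np.float32)
        if len(p)>4:
            print(n,a,b,len(p),p.mean(0),p.min(0),p.max(0),cv2.minAreaRect(p*1000))
    mm=m&(z>.035)&(z<.11)&(lx>.0);p=np.stack([lx[mm],ly[mm],z[mm]],1)
    print(p[:60:2].round(3).tolist())
E
```

```text
top 0.03 0.075 129 [-0.01427733  0.10457732] [-0.05297899  0.06006291] [0.05486371 0.14799906] ((0.9693031311035156, 104.0193862915039), (107.84290313720703, 87.90940856933594), 0.0353018194437027)
top 0.075 0.115 123 [-0.01650999  0.10562357] [-0.02729645  0.08003218] [0.01359884 0.14225239] ((-6.658761978149414, 111.18719482421875), (62.0931282043457, 40.860252380371094), 89.1966323852539)
top 0.115 0.14 119 [-0.01105318  0.10734963] [-0.02586659  0.08134741] [0.01107895 0.14091429] ((-7.31154727935791, 111.16107177734375), (59.277645111083984, 37.09382629394531), 89.13922119140625)
top 0.145 0.195 90 [-0.00831914  0.10989498] [-0.02009055  0.09806404] [0.00718814 0.12439535] ((-7.047792434692383, 110.63787841796875), (25.59070587158203, 26.63981819152832), 40.43159484863281)
[[0.054, 0.148, 0.065], [0.046, 0.147, 0.058], [0.038, 0.148, 0.072], [0.048, 0.147, 0.037], [0.028, 0.148, 0.062], [0.014, 0.099, 0.11], [0.02, 0.062, 0.063], [0.006, 0.08, 0.095], [0.018, 0.062, 0.059], [0.013, 0.065, 0.063], [0.001, 0.08, 0.092], [0.009, 0.061, 0.067], [0.006, 0.064, 0.065], [0.003, 0.08, 0
[... 813 characters left out ...]
92846488952637)
[[0.011, 0.086, 0.108], [0.013, 0.091, 0.109], [0.013, 0.088, 0.103], [0.015, 0.094, 0.11], [0.002, 0.06, 0.064], [0.012, 0.088, 0.098], [0.013, 0.094, 0.102], [0.012, 0.098, 0.105], [0.012, 0.104, 0.109], [0.002, 0.063, 0.062], [0.012, 0.085, 0.091], [0.013, 0.091, 0.098], [0.014, 0.097, 0.103], [0.014, 0.102, 0.107], [0.006, 0.06, 0.06], [0.005, 0.065, 0.062], [0.001, 0.069, 0.061], [0.011, 0.088, 0.088], [0.016, 0.095, 0.099], [0.012, 0.099, 0.098], [0.013, 0.105, 0.103], [0.01, 0.062, 0.062], [0.008, 0.067, 0.063], [0.001, 0.069, 0.057], [0.013, 0.089, 0.086], [0.014, 0.095, 0.092], [0.012, 0.099, 0.094], [0.015, 0.106, 0.102], [0.013, 0.111, 0.103], [0.015, 0.116, 0.11]]
```

```bash
cat >> h.py <<'E'
from scipy.spatial.transform import Rotation as R
def to(P,yaw=None):
    o=manip.get_obs();r=R.from_quat(o['ee_rot']);m=r.as_matrix();y0=np.degrees(np.arctan2(m[1,0],m[0,0]))
    s=m.T@(np.array(P)-o['position']);print('pos',o['position'].round(4),'yaw',y0.round(2),'zaxis',m[:,2].round(4),'shift',s.round(4),'twist',None if yaw is None else np.radians(-(yaw-y0)).round(4),'t',o['clock'],'F',o['ft_force'].round(2),'grip',round(o['grip_width'],3))
def jw(x,y,z):
    q=np.load('q.npy');c,s=np.cos(q[2]),np.sin(q[2]);return np.array([q[0]+c*x-s*y,q[1]+s*x+c*y,z])
E
python3 - <<'E'
from h import *
q=np.load('q.npy');jy=np.degrees(q[2])+90
print(jw(-.0055,.1128,.26),jy)
to((.5,-.2,.26),jy);to(jw(-.0055,.1128,.26),jy)
E
```

```text
[0.60909968 0.17411198 0.26      ] 84.42423554986716
pos [ 0.2586 -0.5687  0.2476] yaw 24.45 zaxis [-5.0e-04  1.1e-03 -1.0e+00] shift [ 0.3723 -0.2357 -0.0121] twist -1.0467 t 0.1 F [-0.84 -0.6   0.39] grip 0.998
pos [ 0.2586 -0.5687  0.2476] yaw 24.45 zaxis [-5.0e-04  1.1e-03 -1.0e+00] shift [ 0.6265 -0.5311 -0.0118] twist -1.0467 t 0.1 F [-0.84 -0.6   0.39] grip 0.998
```

>>> jog_arm(steps=[0.085, 0.038, -0.024, -0.002, -0.1, 0.085, 0.076, -0.048, -0.004, -0.2, 0.085, 0.114, -0.072, -0.006, -0.3, 0.085, 0.152, -0.096, -0.008, -0.4, 0.085, 0.19, -0.12, -0.01, -0.5, 0.085, 0.228, -0.144, -0.012, -0.6, 0.085, 0.266, -0.168, -0.012, -0.7, 0.085, 0.304, -0.192, -0.012, -0.8, 0.085, 0.342, -0.216, -0.012, -0.9, 0.085, 0.37, -0.236, -0.012, -1.0])

```text
clock: 1.1
position: [0.499, -0.1981, 0.2602]
ee_rot: [0.754, 0.657, 0.0, -0.0]
ft_force: [0.2, -0.6, 0.6]
grip_width: 0.999
```

```bash
python3 - <<'E'
from h import *
to(jw(-.0055,.1128,.26),84.42)
E
```

```text
pos [ 0.499  -0.1981  0.2602] yaw 82.1 zaxis [ 1.e-04  5.e-04 -1.e+00] shift [0.3838 0.0579 0.0004] twist -0.0404 t 1.1 F [ 0.2  -0.58  0.56] grip 0.999
```

>>> jog_arm(steps=[0.085, 0.04, 0.006, 0, -0.04, 0.085, 0.085, 0.013, 0, -0.04, 0.085, 0.13, 0.02, 0, -0.04, 0.085, 0.175, 0.026, 0, -0.04, 0.085, 0.22, 0.033, 0, -0.04, 0.085, 0.265, 0.04, 0, -0.04, 0.085, 0.31, 0.047, 0, -0.04, 0.085, 0.35, 0.053, 0, -0.04, 0.085, 0.384, 0.058, 0, -0.04, 0.085, 0.384, 0.058, 0, -0.04])

```text
clock: 2.1
position: [0.6094, 0.1767, 0.2594]
ee_rot: [0.741, 0.672, 0.0, -0.002]
ft_force: [-0.8, -0.8, 0.6]
grip_width: 0.995
```

```bash
python3 - <<'E'
from h import *
snap('top','t1');snap('scene','s1')
to(jw(-.0055,.1128,.169),84.42)
for f,a,b in(('t1',(140,230),(235,385)),('s1',(195,315),(240,410))):
    im=cv2.imread(f'pics/{f}.png')
    cv2.imwrite(f'pics/{f}c.png',cv2.resize(im[100:300,200:440],None,fx=3.3,fy=3,interpolation=cv2.INTER_CUBIC))
E
```

```text
pos [0.6101 0.1714 0.2596] yaw 84.13 zaxis [-1.1e-03 -1.0e-04 -1.0e+00] shift [ 0.0026 -0.0012  0.0906] twist -0.005 t 2.2 F [ 0.45 -1.09  0.04] grip 0.999
```

View pics/s1c.png

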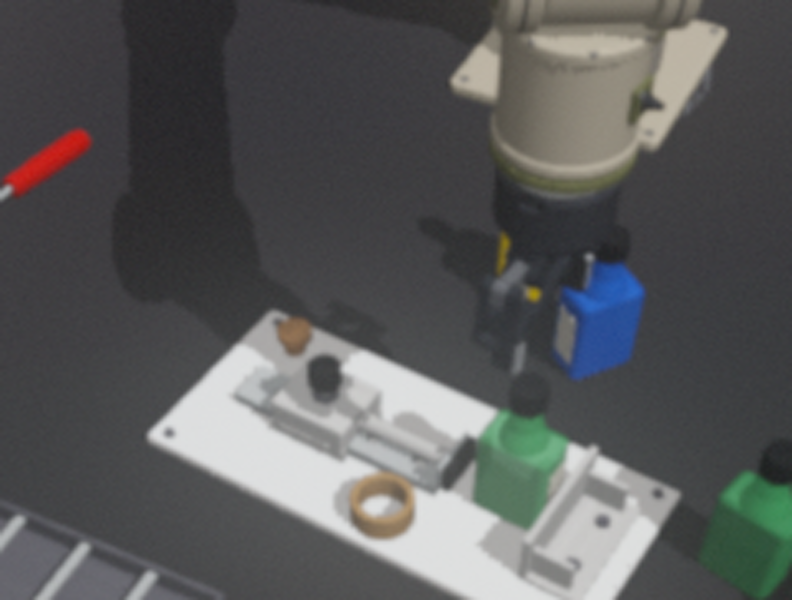

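The gripper hangs open above the stopper (crop 530,390), with nothing else near its descent. I'm descending now.

>>> jog_arm(steps=[0.085, 0.002, -0.001, 0.008, 0, 0.085, 0.002, -0.001, 0.02, 0, 0.085, 0.002, -0.001, 0.032, 0, 0.085, 0.002, -0.001, 0.044, 0, 0.085, 0.002, -0.001, 0.056, 0, 0.085, 0.002, -0.001, 0.068, 0, 0.085, 0.002, -0.001, 0.078, 0, 0.085, 0.002, -0.001, 0.085, 0, 0.085, 0.002, -0.001, 0.09, 0, 0.085, 0.002, -0.001, 0.09, 0])

```text
clock: 3.2
position: [0.6094, 0.1728, 0.1696]
ee_rot: [0.743, 0.669, -0.0, -0.0]
ft_force: [0.6, -0.1, -0.5]
grip_width: 0.996
```

```bash
python3 - <<'E'
from h import *
snap('scene','s2')
to(jw(-.0055,.1128,.169),84.42)
im=cv2.imread('pics/s2.png')
cv2.imwrite('pics/s2c.png',cv2.resize(im[160:290,270:430],None,fx=4.5,fy=4.5,interpolation=cv2.INTER_CUBIC))
E
```

```text
pos [0.6096 0.1729 0.1703] yaw 84.04 zaxis [-0. -0. -1.] shift [ 0.0012 -0.0006  0.0013] twist -0.0066 t 3.25 F [-0.67  0.84  0.46] grip 0.998
```

View pics/s2c.png

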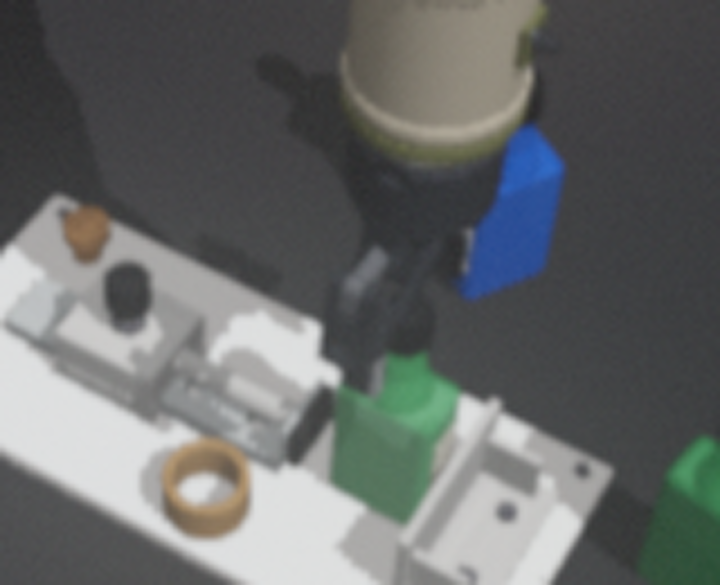

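```bash
python3 - <<'E'
from h import *
f=lambda p:((p-[270,160]+.5)*4.5-.5).round(0)
print('tcp',f(proj('scene',(.6096,.1729,.169))),'tip+x',f(proj('scene',(.6096+.043,.1729-.004,.158))),'tip-x',f(proj('scene',(.6096-.043,.1729+.004,.158))))
E
```

```text
tcp [402. 325.] tip+x [360. 395.] tip-x [439. 284.]
```

The visible finger tip (375,380) and stopper (410,315) agree with the projected TCP (402,325), so the stopper is between the jaws. I'm closing at 60 N.

>>> jog_arm(steps=[0.06, 0, 0, 0.001, 0, 0.04, 0, 0, 0.001, 0, 0.03, 0, 0, 0.001, 0, 0.02, 0, 0, 0.001, 0, 0.01, 0, 0, 0.001, 0, 0.01, 0, 0, 0.001, 0, 0.01, 0, 0, 0.001, 0, 0.01, 0, 0, 0.001, 0, 0.01, 0, 0, 0.001, 0, 0.01, 0, 0, 0.001, 0], grip_force=60)

```text
clock: 4.25
position: [0.6099, 0.1729, 0.1697]
ee_rot: [0.743, 0.669, 0.0, 0.0]
ft_force: [0.1, -0.9, 4.6]
grip_width: 0.311
```

>>> jog_arm(steps=[0.01, 0, 0, -0.003, 0, 0.01, 0, 0, -0.009, 0, 0.01, 0, 0, -0.018, 0, 0.01, 0, 0, -0.028, 0, 0.01, 0, 0, -0.038, 0, 0.01, 0, 0, -0.048, 0, 0.01, 0, 0, -0.058, 0, 0.01, 0, 0, -0.068, 0, 0.01, 0, 0, -0.074, 0, 0.01, 0, 0, -0.076, 0])

```text
clock: 5.25
position: [0.6098, 0.173, 0.2462]
ee_rot: [0.743, 0.669, 0.0, 0.0]
ft_force: [-0.9, 0.2, -2.7]
grip_width: 0.308
```

```bash
python3 - <<'E'
from h import *
snap('scene','s3')
to(jw(0,.127,.245),174.42)
im=cv2.imread('pics/s3.png')
cv2.imwrite('pics/s3c.png',cv2.resize(im[130:290,260:430],None,fx=4,fy=3.7,interpolation=cv2.INTER_CUBIC))
E
```

```text
pos [0.6097 0.173  0.246 ] yaw 84.04 zaxis [ 8.e-04  1.e-04 -1.e+00] shift [0.0153 0.0046 0.001 ] twist -1.5774 t 5.3 F [ 0.43  0.57 -2.77] grip 0.311
```

View pics/s3c.png

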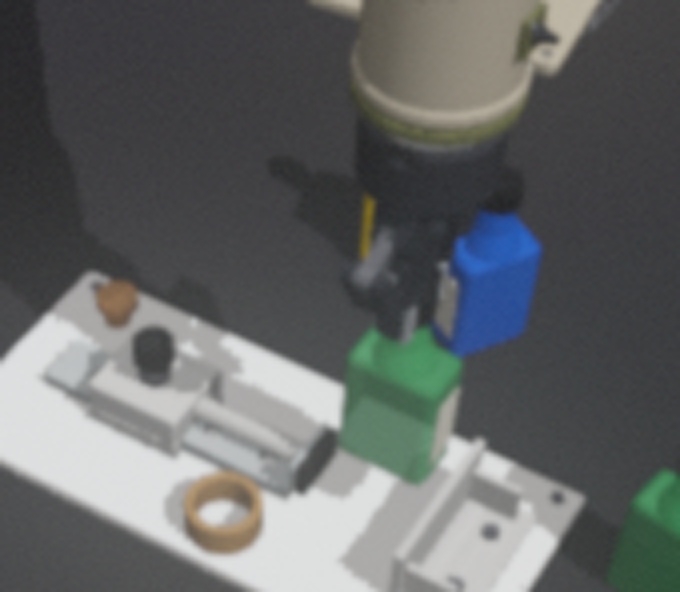

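The bottle hangs free and upright at (400,405), clear of the bar and pad. I'm turning it a quarter turn while shifting over the target.

>>> jog_arm(steps=[0.01, 0, 0, 0, -0.06, 0.01, 0, 0, 0, -0.17, 0.01, 0, 0, 0, -0.3, 0.01, 0.002, 0, 0, -0.44, 0.01, 0.004, 0.001, 0, -0.58, 0.01, 0.006, 0.002, 0, -0.72, 0.01, 0.008, 0.003, 0, -0.86, 0.01, 0.01, 0.004, 0, -1.0, 0.01, 0.013, 0.005, 0, -1.14, 0.01, 0.015, 0.005, 0, -1.28])

```text
clock: 6.3
position: [0.616, 0.1872, 0.2447]
ee_rot: [0.193, 0.981, -0.0, -0.0]
ft_force: [0.3, -0.7, -3.7]
grip_width: 0.311
```

>>> jog_arm(steps=[0.01, 0, 0, 0, -0.12, 0.01, 0, 0, 0, -0.22, 0.01, 0, 0, 0, -0.28, 0.01, 0, 0, 0, -0.3, 0.01, 0, 0, 0, -0.3, 0.01, 0, 0, 0, -0.3, 0.01, 0, 0, 0, -0.3, 0.01, 0, 0, 0, -0.3, 0.01, 0, 0, 0, -0.3, 0.01, 0, 0, 0, -0.3])

```text
clock: 7.3
position: [0.6161, 0.1873, 0.2453]
ee_rot: [0.047, 0.999, -0.0, 0.0]
ft_force: [0.7, 0.5, -3.1]
grip_width: 0.312
```

```bash
python3 - <<'E'
from h import *
snap('scene','s4');snap('top','t4')
to(jw(0,.127,.171),174.42)
print(manip.get_obs()['joint_pos'].round(2))
a=cv2.resize(cv2.imread('pics/s4.png')[160:290,290:430],None,fx=2.85,fy=4,interpolation=cv2.INTER_CUBIC)
b=cv2.resize(cv2.imread('pics/t4.png')[140:230,235:335],None,fx=4,fy=5.77,interpolation=cv2.INTER_CUBIC)[:520]
cv2.imwrite('pics/c4.png',np.hstack([a,b[:a.shape[0]]]) if a.shape[0]==b.shape[0] else a)
q=np.load('q.npy');c,s=np.cos(q[2]),np.sin(q[2])
for n,t in(('top','t4'),('scene','s4')):
    d=np.load(f'pics/{t}.npy')
    K=manip.calibration(n);M=np.linalg.inv(K['world_to_cam']);k=K['mtx']
    v,u=np.mgrid[:400,:640];X=np.stack([(u-k[0,2])/k[0,0]*d,(v-k[1,2])/k[1,1]*d,d,np.ones_like(d)],-1)@M.T
    dx,dy=X[...,0]-q[0],X[...,1]-q[1];lx=c*dx+s*dy;ly=-s*dx+c*dy;z=X[...,2]
    m=(d>0)&(abs(lx)<.06)&(ly>.07)&(ly<.18)
    for a,b in((.1,.14),(.14,.18),(.1,.18),(.19,.205)):
        mm=m&(z>a)&(z<b);p=np.stack([lx[mm],ly[mm]],1).astype(np.float32)
        if len(p)>4: print(n,a,b,len(p),p.min(0),p.max(0),cv2.minAreaRect(p*1000))
E
```

```text
pos [0.6161 0.1872 0.2453] yaw 174.56 zaxis [ 1.e-04 -1.e-04 -1.e+00] shift [0.0002 0.0005 0.0743] twist 0.0025 t 7.4 F [-0.75 -0.07 -3.03] grip 0.313
[ 0.28  0.54 -0.93  1.37  0.43  1.44  0.84]
scene 0.1 0.14 213 [-0.0271177   0.10939869] [0.03080742 0.14855376] ((8.600318908691406, 140.49903869628906), (31.18775749206543, 65.66565704345703), 53.91341018676758)
scene 0.14 0.18 236 [-0.02723375  0.10867069] [0.03134323 0.1479421 ] ((8.36935806274414, 140.01263427734375), (31.64810562133789, 65.3424301147461), 52.89893341064453)
scene 0.1 0.18 449 [-0.02723375  0.10867069] [0.03134323 0.14855376] ((8.64195442199707, 140.13162231445312), (32.166778564453125, 65.63370513916016), 52.89893341064453)
scene 0.19 0.205 186 [-0.0296402   0.10865063] [0.02754607 0.14688702] ((-1.0128059387207031, 127.60675811767578), (56.6430778503418, 38.26470184326172), 1.2562255859375)
```

View pics/c4.png

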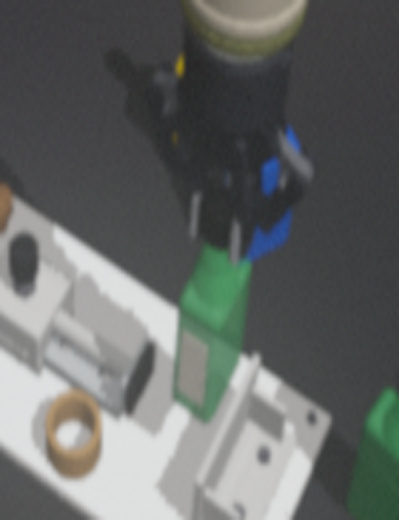

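The bottle is turned with a paper strip now facing +x, centred at about jig (0.000, 0.1275) and within about 1° of square. I'm lowering it.

>>> jog_arm(steps=[0.01, 0, 0, 0.008, 0, 0.01, 0, 0, 0.018, 0, 0.01, 0, 0, 0.028, 0, 0.01, 0, 0, 0.038, 0, 0.01, 0, 0, 0.048, 0, 0.01, 0, 0, 0.058, 0, 0.01, 0, 0, 0.066, 0, 0.01, 0, 0, 0.072, 0, 0.01, 0, 0, 0.074, 0, 0.01, 0, 0, 0.074, 0])

```text
clock: 8.4
position: [0.6161, 0.1873, 0.1712]
ee_rot: [0.047, 0.999, -0.0, -0.0]
ft_force: [-0.2, -0.3, -3.5]
grip_width: 0.309
```

>>> jog_arm(steps=[0.01, 0, 0, 0.0005, 0, 0.01, 0, 0, 0.001, 0, 0.01, 0, 0, 0.0015, 0, 0.01, 0, 0, 0.0015, 0, 0.01, 0, 0, 0.0015, 0, 0.01, 0, 0, 0.0015, 0, 0.01, 0, 0, 0.0015, 0, 0.01, 0, 0, 0.0015, 0, 0.01, 0, 0, 0.0015, 0, 0.01, 0, 0, 0.0015, 0])

```text
clock: 9.4
position: [0.6161, 0.1872, 0.1698]
ee_rot: [0.047, 0.999, -0.0, 0.0]
ft_force: [-0.5, -0.2, -3.9]
grip_width: 0.309
```

>>> jog_arm(steps=[0.01, 0, 0, 0.0004, 0, 0.01, 0, 0, 0.0008, 0, 0.01, 0, 0, 0.0012, 0, 0.01, 0, 0, 0.0012, 0, 0.01, 0, 0, 0.0012, 0, 0.01, 0, 0, 0.0012, 0, 0.01, 0, 0, 0.0012, 0, 0.01, 0, 0, 0.0012, 0, 0.01, 0, 0, 0.0012, 0, 0.01, 0, 0, 0.0012, 0])

```text
clock: 10.4
position: [0.6165, 0.1875, 0.1697]
ee_rot: [0.047, 0.999, 0.0, 0.001]
ft_force: [-2.2, -0.5, 6.6]
grip_width: 0.308
```

>>> jog_arm(steps=[0.01, 0, 0, -0.0005, 0, 0.02, 0, 0, -0.0005, 0, 0.03, 0, 0, -0.0005, 0, 0.04, 0, 0, -0.0005, 0, 0.06, 0, 0, -0.0005, 0, 0.085, 0, 0, -0.0005, 0, 0.085, 0, 0, -0.0005, 0, 0.085, 0, 0, -0.0005, 0, 0.085, 0, 0, -0.0005, 0, 0.085, 0, 0, -0.0005, 0])

```text
clock: 11.4
position: [0.6161, 0.1872, 0.1691]
ee_rot: [0.047, 0.999, -0.0, 0.0]
ft_force: [-0.3, 0.3, -0.7]
grip_width: 0.999
```

>>> jog_arm(steps=[0.085, 0, 0, -0.002, 0, 0.085, 0, 0, -0.006, 0, 0.085, 0, 0, -0.014, 0, 0.085, 0, 0, -0.024, 0, 0.085, 0, 0, -0.036, 0, 0.085, 0, 0, -0.05, 0, 0.085, 0, 0, -0.064, 0, 0.085, 0, 0, -0.076, 0, 0.085, 0, 0, -0.084, 0, 0.085, 0, 0, -0.086, 0])

```text
clock: 12.4
position: [0.6164, 0.1875, 0.2563]
ee_rot: [0.047, 0.999, 0.0, 0.001]
ft_force: [0.4, -0.2, 0.3]
grip_width: 0.997
```

```bash
python3 - <<'E'
from h import *
snap('scene','s5')
to(jw(0,-.061,.22),174.42)
im=cv2.imread('pics/s5.png')
cv2.imwrite('pics/s5c.png',cv2.resize(im[160:310,250:430],None,fx=4,fy=4,interpolation=cv2.INTER_CUBIC))
q=np.load('q.npy');c,s=np.cos(q[2]),np.sin(q[2])
n='scene';d=np.load('pics/s5.npy')
K=manip.calibration(n);M=np.linalg.inv(K['world_to_cam']);k=K['mtx']
v,u=np.mgrid[:400,:640];X=np.stack([(u-k[0,2])/k[0,0]*d,(v-k[1,2])/k[1,1]*d,d,np.ones_like(d)],-1)@M.T
dx,dy=X[...,0]-q[0],X[...,1]-q[1];lx=c*dx+s*dy;ly=-s*dx+c*dy;z=X[...,2]
m=(d>0)&(abs(lx)<.06)&(ly>.07)&(ly<.18)
for a,b in((.08,.11),(.117,.14),(.145,.175),(.178,.195)):
    mm=m&(z>a)&(z<b);p=np.stack([lx[mm],ly[mm]],1).astype(np.float32)
    if len(p)>4: print(n,a,b,len(p),p.mean(0),p.min(0),p.max(0),cv2.minAreaRect(p*1000))
E
```

```text
pos [0.6163 0.1874 0.2558] yaw 174.57 zaxis [ 8.e-04  2.e-04 -1.e+00] shift [ 0.0009 -0.1877  0.0358] twist 0.0026 t 12.45 F [-0.59  1.15 -0.62] grip 0.997
scene 0.08 0.11 151 [0.01860234 0.1354821 ] [-0.02651173  0.10915171] [0.03091734 0.14849223] ((9.007436752319336, 140.8767852783203), (32.165992736816406, 64.81726837158203), 53.094482421875)
scene 0.117 0.14 170 [0.00806234 0.13152161] [-0.02996044  0.10870114] [0.02739688 0.14659867] ((-0.6834964752197266, 127.92076873779297), (55.643917083740234, 37.83422088623047), 5.536317825317383)
scene 0.145 0.175 77 [0.00654897 0.1315103 ] [-0.00647219  0.11711299] [0.0119383  0.14141172] ((5.003267288208008, 131.70266723632812), (12.435093879699707, 26.406795501708984), 26.625871658325195)
scene 0.178 0.195 100 [-0.00082179  0.12837987] [-0.01528878  0.11394119] [0.01178619 0.14138097] ((-1.6286611557006836, 127.07557678222656), (26.910293579101562, 25.42095184326172), 28.006933212280273)
```

View pics/s5c.png

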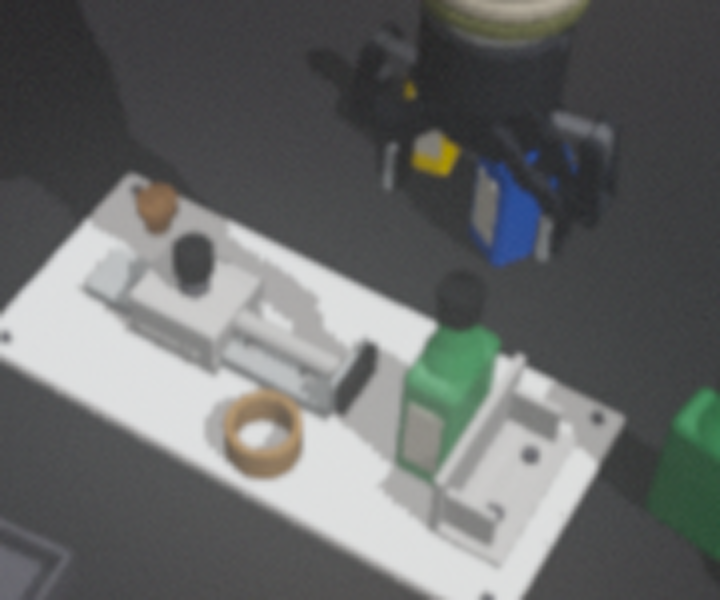

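The bottle stands upright on the base with its strip face (425,435) towards +x and its broad face to the bar. Its centre is about jig (-0.001, 0.1277). Next I'm going over to the knob.

>>> jog_arm(steps=[0.085, 0, -0.01, 0, 0, 0.085, 0, -0.035, 0, 0, 0.085, 0, -0.065, 0, 0, 0.085, 0, -0.095, 0, 0, 0.085, 0, -0.125, 0, 0, 0.085, 0, -0.15, 0, 0, 0.085, 0.001, -0.17, 0, 0, 0.085, 0.001, -0.183, 0, 0, 0.085, 0.001, -0.188, 0, 0, 0.085, 0.001, -0.188, 0, 0])

```text
clock: 13.45
position: [0.5972, -0.0002, 0.2549]
ee_rot: [0.048, 0.999, -0.0, -0.0]
ft_force: [-0.7, 0.6, -0.4]
grip_width: 0.997
```

>>> jog_arm(steps=[0.085, 0, 0, 0.01, 0, 0.085, 0, 0, 0.025, 0, 0.085, 0, 0, 0.045, 0, 0.085, 0, 0, 0.065, 0, 0.085, 0, 0, 0.085, 0, 0.085, 0, 0, 0.1, 0, 0.085, 0, 0, 0.112, 0, 0.085, 0, 0, 0.12, 0, 0.085, 0, 0, 0.124, 0, 0.085, 0, 0, 0.124, 0])

```text
clock: 14.45
position: [0.5973, 0.0002, 0.1309]
ee_rot: [0.047, 0.999, 0.0, -0.0]
ft_force: [-0.6, -0.4, 1.3]
grip_width: 0.998
```

```bash
python3 - <<'E'
from h import *
snap('scene','s6');snap('top','t6')
to(jw(0.0003,-.0613,.085),174.42)
im=cv2.imread('pics/s6.png')
cv2.imwrite('pics/s6c.png',cv2.resize(im[160:310,230:410],None,fx=4,fy=4,interpolation=cv2.INTER_CUBIC))
cv2.imwrite('pics/t6c.png',cv2.resize(cv2.imread('pics/t6.png')[140:230,235:385],None,fx=5,fy=5,interpolation=cv2.INTER_CUBIC))
E
```

```text
pos [5.977e-01 3.000e-04 1.317e-01] yaw 174.57 zaxis [ 0.001 -0.    -1.   ] shift [-0.0002  0.      0.0467] twist 0.0026 t 14.55 F [-0.24  0.86 -0.73] grip 0.997
```

View pics/s6c.png

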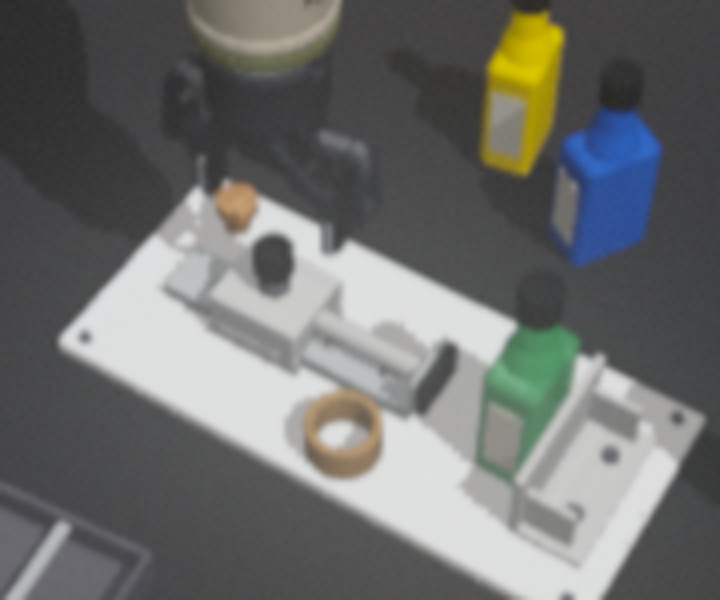

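View pics/t6c.png

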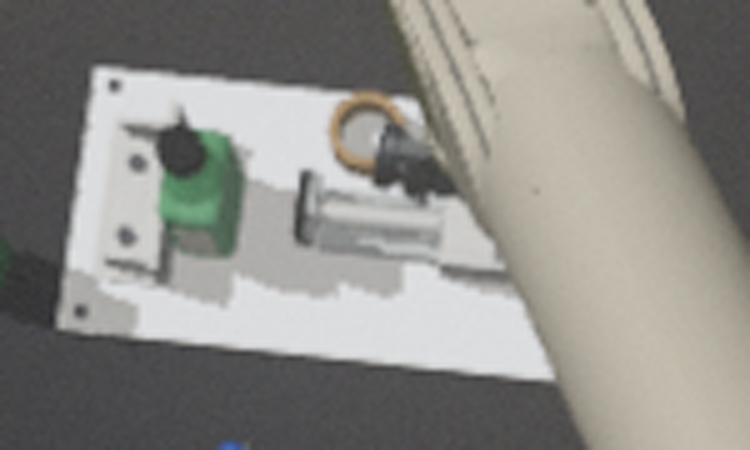

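The top view shows the bottle square against the bar at (200,195). The fingers straddle the knob (scene crop 272,260). I'm descending and gripping.

>>> jog_arm(steps=[0.085, 0, 0, 0.006, 0, 0.085, 0, 0, 0.014, 0, 0.085, 0, 0, 0.022, 0, 0.085, 0, 0, 0.03, 0, 0.085, 0, 0, 0.037, 0, 0.085, 0, 0, 0.042, 0, 0.085, 0, 0, 0.045, 0, 0.085, 0, 0, 0.046, 0, 0.085, 0, 0, 0.046, 0, 0.085, 0, 0, 0.046, 0])

```text
clock: 15.55
position: [0.5975, 0.0002, 0.0854]
ee_rot: [0.047, 0.999, -0.0, 0.0]
ft_force: [-0.2, -0.5, 0.1]
grip_width: 0.996
```

>>> jog_arm(steps=[0.06, 0, 0, 0, 0, 0.04, 0, 0, 0, 0, 0.03, 0, 0, 0, 0, 0.02, 0, 0, 0, 0, 0.01, 0, 0, 0, 0, 0.01, 0, 0, 0, 0, 0.01, 0, 0, 0, 0, 0.01, 0, 0, 0, 0, 0.01, 0, 0, 0, 0, 0.01, 0, 0, 0, 0], grip_force=50)

```text
clock: 16.55
position: [0.5974, 0.0002, 0.0853]
ee_rot: [0.047, 0.999, -0.0, 0.0]
ft_force: [-1.3, -0.6, 5.6]
grip_width: 0.31
```

>>> jog_arm(steps=[0.01, 0, 0, -0.002, 0, 0.01, 0, 0, -0.005, 0, 0.01, 0, 0, -0.008, 0, 0.01, 0, 0, -0.011, 0, 0.01, 0, 0, -0.013, 0, 0.01, 0, 0, -0.014, 0, 0.01, 0, 0, -0.014, 0, 0.01, 0, 0, -0.014, 0, 0.01, 0, 0, -0.014, 0, 0.01, 0, 0, -0.014, 0])

```text
clock: 17.55
position: [0.5972, 0.0002, 0.099]
ee_rot: [0.047, 0.999, -0.0, -0.0]
ft_force: [3.1, 1.0, -8.7]
grip_width: 0.312
```

```bash
python3 - <<'E'
from h import *
snap('scene','s7')
to(jw(0.0003,-.015,.085),174.42)
im=cv2.imread('pics/s7.png')
cv2.imwrite('pics/s7c.png',cv2.resize(im[190:290,240:380],None,fx=5.5,fy=5.5,interpolation=cv2.INTER_CUBIC))
E
```

```text
pos [5.973e-01 2.000e-04 9.900e-02] yaw 174.57 zaxis [-1.e-04 -1.e-04 -1.e+00] shift [-0.0008  0.0465  0.014 ] twist 0.0026 t 17.6 F [ 2.94  1.17 -8.99] grip 0.315
```

View pics/s7c.png

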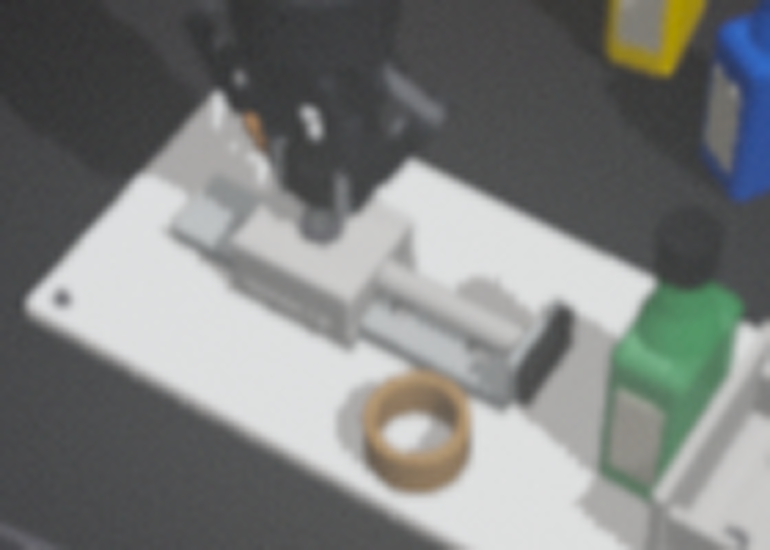

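The plunger is up: the stem shows under the knob and the force is about 9 N. I'm sliding the carriage 45 mm towards the bar, slowly over the last part.

>>> jog_arm(steps=[0.01, 0, 0.002, 0, 0, 0.01, 0, 0.006, 0, 0, 0.01, 0, 0.011, 0, 0, 0.01, 0, 0.016, 0, 0, 0.01, 0, 0.021, 0, 0, 0.01, 0, 0.026, 0, 0, 0.01, 0, 0.03, 0, 0, 0.01, 0, 0.032, 0, 0, 0.01, 0, 0.033, 0, 0, 0.01, 0, 0.033, 0, 0])

```text
clock: 18.6
position: [0.6005, 0.0334, 0.0992]
ee_rot: [0.047, 0.999, 0.0, 0.0]
ft_force: [4.4, -0.4, -9.5]
grip_width: 0.307
```

>>> jog_arm(steps=[0.01, 0, 0.001, 0, 0, 0.01, 0, 0.0025, 0, 0, 0.01, 0, 0.004, 0, 0, 0.01, 0, 0.0055, 0, 0, 0.01, 0, 0.007, 0, 0, 0.01, 0, 0.0085, 0, 0, 0.01, 0, 0.01, 0, 0, 0.01, 0, 0.0115, 0, 0, 0.01, 0, 0.0122, 0, 0, 0.01, 0, 0.0122, 0, 0])

```text
clock: 19.6
position: [0.6016, 0.0444, 0.099]
ee_rot: [0.048, 0.999, -0.001, -0.0]
ft_force: [3.5, -5.6, -8.9]
grip_width: 0.313
```

```bash
python3 - <<'E'
from h import *
snap('scene','s8')
to(jw(0.0003,-.015,.085),174.42)
im=cv2.imread('pics/s8.png')
cv2.imwrite('pics/s8c.png',cv2.resize(im[190:300,260:400],None,fx=5.4,fy=5.4,interpolation=cv2.INTER_CUBIC))
E
```

```text
pos [0.6016 0.0444 0.099 ] yaw 174.53 zaxis [-3.0e-04 -1.1e-03 -1.0e+00] shift [-0.0007  0.002   0.014 ] twist 0.0019 t 19.65 F [ 3.13 -5.35 -9.61] grip 0.316
```

View pics/s8c.png

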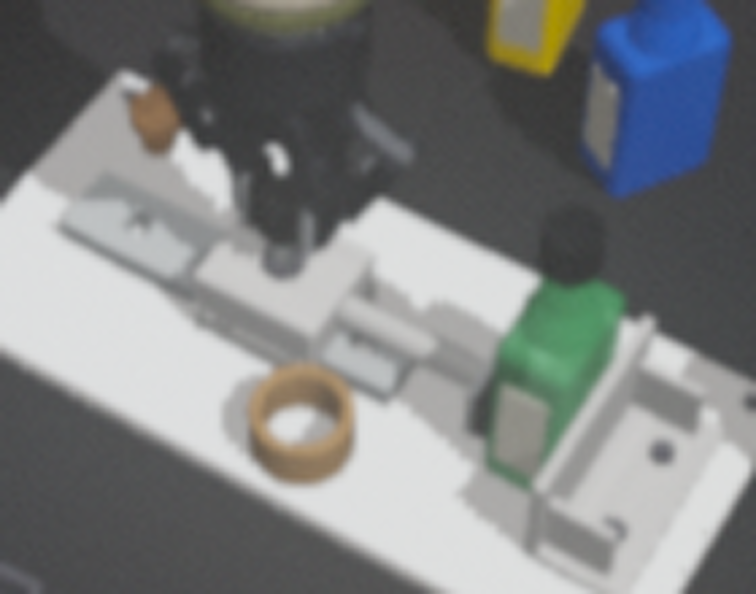

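The carriage has moved about 44.4 mm, the pad is on the bottle and I read about 5 N back. I'm nudging 0.6 mm further, then lowering the pin.

>>> jog_arm(steps=[0.01, 0, 0.0006, 0, 0, 0.01, 0, 0.0006, 0.001, 0, 0.01, 0, 0.0006, 0.003, 0, 0.01, 0, 0.0006, 0.005, 0, 0.01, 0, 0.0006, 0.006, 0, 0.01, 0, 0.0006, 0.007, 0, 0.01, 0, 0.0006, 0.007, 0, 0.01, 0, 0.0006, 0.007, 0, 0.01, 0, 0.0006, 0.007, 0, 0.01, 0, 0.0006, 0.007, 0])

```text
clock: 20.65
position: [0.6016, 0.0448, 0.0921]
ee_rot: [0.048, 0.999, -0.001, -0.0]
ft_force: [2.0, -5.5, -7.2]
grip_width: 0.313
```

Spring force is still on the tool at 7 mm lift, so the pin has entered the hole. I'm lowering the rest of the way.

>>> jog_arm(steps=[0.01, 0, 0, 0.001, 0, 0.01, 0, 0, 0.003, 0, 0.01, 0, 0, 0.005, 0, 0.01, 0, 0, 0.006, 0, 0.01, 0, 0, 0.007, 0, 0.01, 0, 0, 0.0075, 0, 0.01, 0, 0, 0.0075, 0, 0.01, 0, 0, 0.0075, 0, 0.01, 0, 0, 0.0075, 0, 0.01, 0, 0, 0.0075, 0])

```text
clock: 21.65
position: [0.6017, 0.045, 0.0854]
ee_rot: [0.048, 0.999, -0.001, 0.0]
ft_force: [-1.3, -6.2, 0.2]
grip_width: 0.312
```

```bash
python3 - <<'E'
from h import *
snap('scene','s9');snap('top','t9')
to(jw(0.0003,-.015,.085),174.42)
for n,X in(('top',0),):pass
a=cv2.imread('pics/s9.png');
cv2.imwrite('pics/s9c.png',cv2.resize(a[190:300,260:400],None,fx=5.4,fy=5.4,interpolation=cv2.INTER_CUBIC))
cv2.imwrite('pics/t9c.png',cv2.resize(cv2.imread('pics/t9.png')[140:230,235:385],None,fx=5,fy=5,interpolation=cv2.INTER_CUBIC))
q=np.load('q.npy');c,s=np.cos(q[2]),np.sin(q[2])
for n in('scene','top'):
    d=np.load(f'pics/{n[0]}9.npy')
    K=manip.calibration(n);M=np.linalg.inv(K['world_to_cam']);k=K['mtx']
    v,u=np.mgrid[:400,:640];X=np.stack([(u-k[0,2])/k[0,0]*d,(v-k[1,2])/k[1,1]*d,d,np.ones_like(d)],-1)@M.T
    dx,dy=X[...,0]-q[0],X[...,1]-q[1];lx=c*dx+s*dy;ly=-s*dx+c*dy;z=X[...,2]
    m=(d>0)&(abs(lx)<.06)&(ly>.09)&(ly<.18)
    for a,b in((.08,.11),(.117,.14),(.178,.195)):
        mm=m&(z>a)&(z<b);p=np.stack([lx[mm],ly[mm]],1).astype(np.float32)
        if len(p)>4: print(n,a,b,len(p),p.min(0),p.max(0),cv2.minAreaRect(p*1000))
E
```

```text
pos [0.6018 0.045  0.0854] yaw 174.52 zaxis [ 1.0e-04 -1.5e-03 -1.0e+00] shift [-0.0005  0.0014  0.0004] twist 0.0018 t 21.75 F [-0.6  -5.8  -0.34] grip 0.31
scene 0.08 0.11 159 [-0.02911738  0.10937685] [0.03234857 0.15107486] ((7.654680252075195, 139.84706115722656), (38.101318359375, 65.44477081298828), 45.99903869628906)
scene 0.117 0.14 179 [-0.02871034  0.11172774] [0.02579234 0.1488557 ] ((-1.4689464569091797, 130.24969482421875), (37.04873275756836, 54.616458892822266), 89.67303466796875)
scene 0.178 0.195 107 [-0.01461236  0.11629863] [0.0115342  0.14342856] ((-1.5166711807250977, 129.82630920410156), (25.9483642578125, 27.15406036376953), 1.5300652980804443)
top 0.08 0.11 60 [-0.03495944  0.10723735] [0.02793652 0.14710218] ((-3.316516876220703, 126.80860137939453), (39.818416595458984, 62.95943832397461), 88.72752380371094)
top 0.117 0.14 83 [-0.02940218  0.1102362 ] [0.02134746 0.14486507] ((-3.8539276123046875, 126.88788604736328), (33.74768829345703, 50.642215728759766), 87.4652099609375)
top 0.178 0.195 72 [-0.01628562  0.1145543 ] [0.01013288 0.14181   ] ((-3.52573299407959, 128.28225708007812), (25.38582992553711, 26.95208168029785), 9.146897315979004)
```

View pics/s9c.png

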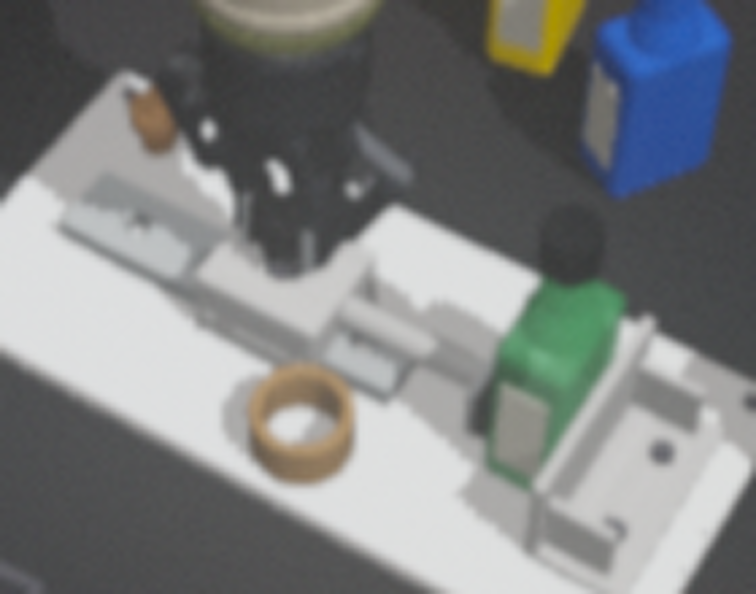

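View pics/t9c.png

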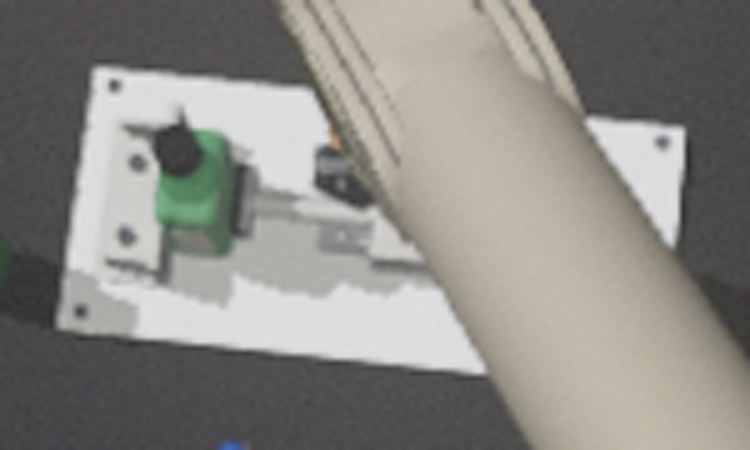

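The bottle is against the bar (centre about jig y 0.130) with the pad pressing it, and the knob is back at its gripped height. I'm pressing down lightly to confirm the pin is seated.

>>> jog_arm(steps=[0.01, 0, 0, 0.0003, 0, 0.01, 0, 0, 0.0006, 0, 0.01, 0, 0, 0.0009, 0, 0.01, 0, 0, 0.0009, 0, 0.01, 0, 0, 0.0009, 0, 0.01, 0, 0, 0.0009, 0, 0.01, 0, 0, 0.0009, 0, 0.01, 0, 0, 0.0009, 0, 0.01, 0, 0, 0.0009, 0, 0.01, 0, 0, 0.0009, 0])

```text
clock: 22.75
position: [0.6019, 0.0453, 0.0853]
ee_rot: [0.048, 0.999, -0.001, 0.0]
ft_force: [-4.3, -6.2, 7.2]
grip_width: 0.311
```

The tool meets a hard stop (+7 N) at 0.0853 m, the height at which I gripped the knob with the pin down, so the pin is seated.

```bash
python3 - <<'E'
from h import *
to(jw(0.0003,-.015,.085),174.42)
print(manip.hand_in())
E
```

```text
pos [0.6019 0.0453 0.0853] yaw 174.53 zaxis [ 5.0e-04 -1.6e-03 -1.0e+00] shift [-0.0005  0.0011  0.0003] twist 0.002 t 22.75 F [-4.26 -6.18  7.21] grip 0.311
the job is handed in; nothing more can be done
None
```

I turned the bottle a quarter turn, stood it back in the jig with a broad face to the bar, and locked the carriage one hole nearer the bar. I handed the job in at 22.75 s, still gripping the knob with the pin down. The interface gave no verdict.

**Last checks:**
- **Carriage:** it travelled about 45 mm by the tool position.
- **Pin:** the knob stopped hard (+7 N) at 0.0853 m, the same height as when I first gripped it with the pin down.
- **Bottle:** it is upright and centred to within 2–4 mm across the bar. The pad presses it, with about 6 N of reaction read at the wrist.
- **Other items:** I did not measure them. The ring and the cork looked unmoved in the close-up views.

**Disagreement:** the two cameras differed on the bottle's distance along the rail, 0.130 m (scene) against 0.127–0.128 m (top). They differed by a similar amount before I moved it. On its angle, the top view read 1–2.5° off square and the scene view about 0.3°. I took the scene view and the pad reaction to mean the bottle is against the bar.

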